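Hold a bayonet fitting home in the sprung test socket

ROBOT

A 6-joint arm with a two-finger parallel gripper is mounted at the origin on a cart in front of the work surface, level with it; the furniture and walls round the work are solid. World frame = base frame: x ahead of the robot, y to its left, z up, the work surface at z = 0. Lengths are in mm, angles in rad, forces in N, time in s.
With the tool pointing down it reaches from about 275 to 725 mm from the base axis. Payload 5.6 kg.
Tool frame: the origin (TCP) lies at the very end of the fingers, on their centre line; the grasp point (between the pads) lies 19 mm behind it; z points along the fingers, x is the direction in which the jaws open and shut, and the axes are right-handed (so a half turn about z gives the same grasp; the last joint's range is limited). The gripper opens to 85 mm and grips with 20 to 120 N. Pads are 22 mm wide; open, the fingers measure 114 mm over their backs; the gripper's body (76 mm by 85 mm) begins 54 mm behind the grasp point. The pads swing forward as they close: fully open they stand 13 mm farther back than shut.
Start: joints at [-0.888, 0.255, 0.108, 0, -1.424, -0.285], TCP at [213.083, -507.039, 231.283] pointing down, gripper open.
Joint ranges: [-2.95, 2.95], [-1.21, 1.97], [-1.09, 1.5], [-2.87, 1.71], [-2.94, -0.07], [-3.05, 3.05]. Speed limits (rad/s): [2.57, 2.57, 3.14, 3.14, 3.14, 3.14].

INTERFACE

Orientations are given as a unit quaternion [x, y, z, w].
In Python, from bench import robot gives the robot as it stands.
- The arm moves only by the tool carry_out, never from a script. Its argument "increments" is one flat list of numbers, 7 for each row, row after row: the opening, from 0 (shut) to 1 (fully open), then the shift along the world's x, y, z in cm, then the turn, a rotation vector about the world's x, y, z in rad. In form: [grip, x, y, z, wx, wy, wz, grip, x, y, z, wx, wy, wz, ...]. A call has 1 to 20 rows; each row shifts and turns the commanded pose from where the row before left it; what a row does not reach is not made up. A row lasts 1/8 s, in which the tool goes at most 62.5 mm and 10.7 degrees, less where a joint would pass 70% of its speed; a pose out of reach is approached as far as the arm can. A call with a gripper value outside its range is refused whole. The fingers move at their own pace and stop on an object; "newtons" is the grip in N (left out, the last holds). Time passes only in rows, so rows that do not move let the fingers close. It gives the time, the measured TCP pose, the force and the opening at its end, in the units of the state.
- robot.observe(): the state, without advancing time (a new reading comes with each control period).
- robot.get_image(name): name is "scene" or "top"; returns a dict with "image" (420x560x3 uint8, red, green, blue), "vertical_fov" (degrees; the focal length in pixels is half the picture's height over the tangent of half this angle, whatever the lens; pixels are square), "cx", "cy" (the principal point, pixels), "view" (4x4, takes a point from world to camera coordinates). Camera axes: x right, y down, z forward; pixel columns grow to the right and rows downward; lengths in mm; the calibration is good to about 2 mm. A picture is of the moment at which its call begins. There is no depth.
- robot.close_job(): hands the job in, once; it reports no verdict.
The state is a dict: "clock": time; "qpos": joint angles; "dq": joint speeds; "joint_torque": joint torques, N m; "ee_pos": TCP position; "tool_rot": TCP orientation; "force": force on the tool from outside, world axes, zero at the start; "wrist_torque": the same for the moment, N m; "gripper_width": opening from 0.0 (shut) to 1.0 (fully open).
Only numpy, scipy, OpenCV 4.12 (cv2) and the standard library are available. Lean on these libraries where they do the work, as an engineer would, in place of code of your own. Each camera call takes 0.05 s, during which the arm holds its last target.

TASK

Check the moulder's spare bayonet fitting in the sprung test socket on the bench: take the fitting that has the bar-shaped grip and two side lugs, put it upright into the socket with its lugs through the collar's two slots, push it straight down against the spring until the lugs are below the collar, and turn it a quarter turn clockwise (seen from above) up to the stop. The socket turns it back when it is let go, so the program finishes while still gripping the fitting, held in and turned to the stop. Leave the other fitting and the two plaster casts standing where they are.

Things in the scene. Friction and masses are not known exactly. Their poses are not given: they have to be found in the camera images.
- fitting: The bayonet fitting, 63 mm tall, about 0.09 kg, standing loose on the bench. Origin: centre of its underside, z up. Brass nose 25 mm across, z 0 to 6, with a groove 7 mm wide along x; short cone; white body 30 mm diameter, z 9 to 30; flange 40 mm diameter, z 30 to 35; lugs and black bar grip in line along x (see the points). Half a turn about z gives the same shape.
- fitting_lugs (a point): On the fitting's axis 13 mm above its underside, axes as the fitting: two steel lugs stick out of the body along +x and -x, each 6 mm wide and 6 mm high (z 10 to 16 of the fitting), 42 mm over both tips.
- fitting_grip (a point): Centre of the fitting's bar grip, 49 mm above its underside, axes as the fitting: the bar is 40 mm long (x), 14 mm thick (y) and 28 mm high (z 35 to 63 of the fitting).
- plain_fitting: The other fitting, to be left alone: same height, body and flange, but with a round ribbed black grip of 33 mm diameter and no lugs. Origin: centre of its underside.
- tester: The test socket: a grey box 124 x 112 mm, 52 mm high, fixed to the bench, a steel collar on its top. Origin: centre of its underside, z up. The collar's two lug slots lie along +x and -x; a slim black mark lies outside each slot, a round black stud at each quarter-turn position.
- socket_mouth (a point): Centre of the collar's top face, 60 mm above the bench, axes as tester. Collar 8 mm thick, bore 32.5 mm, two slots 10 mm wide to 25 mm from the axis; below it the lugs can turn. They are clear of the collar when the fitting's underside is over 24 mm below this point; at the bottom stop it is 28 mm below and the flange 2 mm above the collar.
- socket_key (a point): Middle of the sprung plate's top inside the socket, 17 mm below the mouth when free; it sinks and turns with the plate. On it stands a brass key 22 mm long (x), 3.6 mm thick, 4.5 mm high, along the slots at rest, which enters the groove in the fitting's nose.
- plunger (a joint): How far the sprung plate is pushed down, m: 0 free, 0.011 at the bottom stop. Spring: 2.4 N at the start rising to 6.8 N at the bottom.
- rotor (a joint): How far the plate and key are turned, rad: 0 at rest, growing clockwise seen from above, stop at 1.42. Play in the groove lets it lag the fitting by up to 0.17 rad, so at the stop the fitting has turned about a quarter turn (1.57). Return spring 0.05 N m at rest, 0.13 N m at the stop.
- cast_a: Plaster dental cast, 52 x 58 x 27 mm, loose on the bench nearer the robot than the test socket, to be left alone. Origin: centre of its underside.
- cast_b: Plaster dental cast, 52 x 58 x 27 mm, loose on the bench beyond and to the left of the test socket, to be left alone. Origin: centre of its underside.
Mind the look-alikes: they are no part of the job. What is shaped like the fitting but purple or red is not meant.

How it is judged:
By the outcome, as a careful person would: the job done as asked, in the order asked, and still so for the second after the job is handed in, while the arm keeps its last pose, push and grip.
It also fails if it takes over 45 s, if anything falls off the work surface, if the arm or the gripper's body presses on something with over 40 N, if the wrist force passes 120 N, or if a joint passes its speed limit or range.

## Working session

There is one attempt and no reset: what is moved stays moved. The work goes in short steps, Python scripts to look and compute and a tool call to move; the robot and the scene stay as the last step left them, time stands still between calls to the robot, and variables do not carry over. Pictures are saved under pics/ and viewed, and the job is handed in when it is done.

Besides the shell and the picture viewer there is one more tool, called after "Emit:" as name(argument=value, ...) on one line, values as JSON. carry_out: Moves the arm, as the interface text tells. Its arguments: {"type":"object","properties":{"increments":{"type":"array","items":{"type":"number"}},"newtons":{"type":"number"}},"required":["increments"]}

```bash
mkdir -p pics; ls; python3 - <<'E'
from bench import robot
import cv2,numpy as np
s=robot.observe(); print(s)
for n in("scene","top"):
    d=robot.get_image(n); cv2.imwrite(f"pics/{n}0.png",d["image"][:,:,::-1]); print(n,d["vertical_fov"],d["cx"],d["cy"],np.round(d["view"],4).tolist(), [k for k in d])
E
```

```text
pics
{'clock': 0.0, 'qpos': array([-8.88393573e-01,  2.55728019e-01,  1.06973641e-01, -4.62998612e-04,
       -1.42387971e+00, -2.84596343e-01]), 'dq': array([-1.81893942e-05,  2.72601989e-05, -1.32282001e-03,  1.39721777e-05,
       -7.07395012e-04, -5.07166940e-04]), 'joint_torque': array([-2.67921729e-03, -3.86632419e+01,  2.37926888e+01,  5.36526605e+00,
       -6.28687791e-03,  2.93399076e-06]), 'ee_pos': array([ 212.92041433, -506.56981524,  230.39535743]), 'tool_rot': array([ 5.53473282e-01,  8.32866394e-01,  4.91832309e-04, -8.09240787e-04]), 'force': array([ 0.24285332,  0.78384261, -0.92042462]), 'wrist_torque': array([ 0.03261713, -0.03599258, -0.0430661 ]), 'gripper_width': 1.0025008158201698}
scene 53.29119035372506 281.47189955414507 213.52695452778997 [[-0.6415, -0.7671, -0.0029, 474.8213], [-0.4544, 0.383, -0.8043, 226.1505], [0.6181, -0.5146, -0.5942, 666.0863], [0.0, 0.0, 0.0, 1.0]] ['image', 'vertical_fov', 'cx', 'cy', 'view']
top 52.86107521451496 288.2275790812821 210.68288892724257 [[0.0111, -0.9997, -0.0239, 209.6316], [-0.987, -0.0071, -0.1607, 548.4283], [0.1604, 0.0254, -0.9867, 831.2439], [0.0, 0.0, 0.0, 1.0]] ['image', 'vertical_fov', 'cx', 'cy', 'view']
```

View pics/scene0.png

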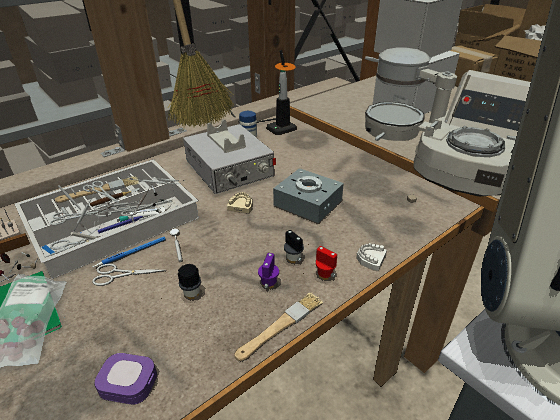

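View pics/top0.png

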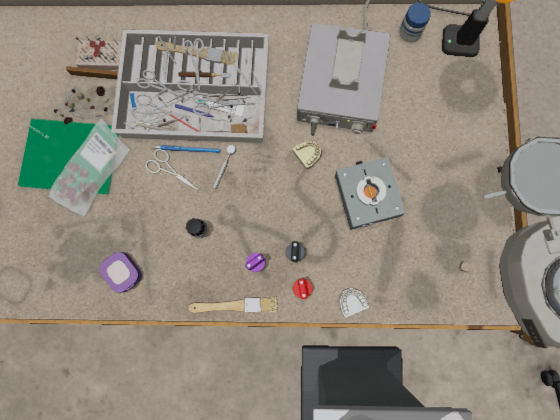

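```bash
python3 - <<'E'
import cv2,numpy as np
t=cv2.imread("pics/top0.png"); s=cv2.imread("pics/scene0.png")
def crop(im,x,y,w,h,f,name):
    cv2.imwrite(name,cv2.resize(im[y:y+h,x:x+w],None,fx=f,fy=f,interpolation=cv2.INTER_CUBIC))
crop(t,325,145,90,90,6,"pics/t_test.png")
crop(t,235,225,90,90,6,"pics/t_fit.png")
crop(s,260,160,90,65,8,"pics/s_test.png")
crop(s,245,215,100,75,8,"pics/s_fit.png")
E
```

```text
(no output)
```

View pics/t_test.png

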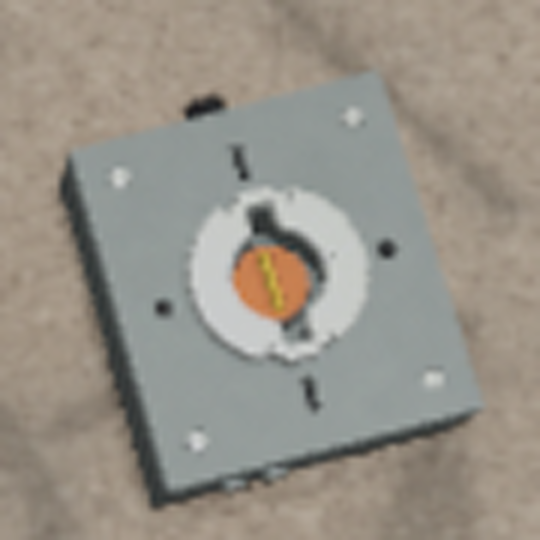

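View pics/t_fit.png

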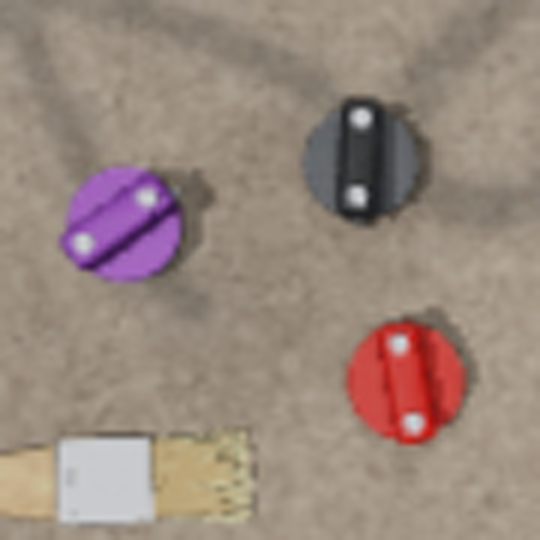

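View pics/s_test.png

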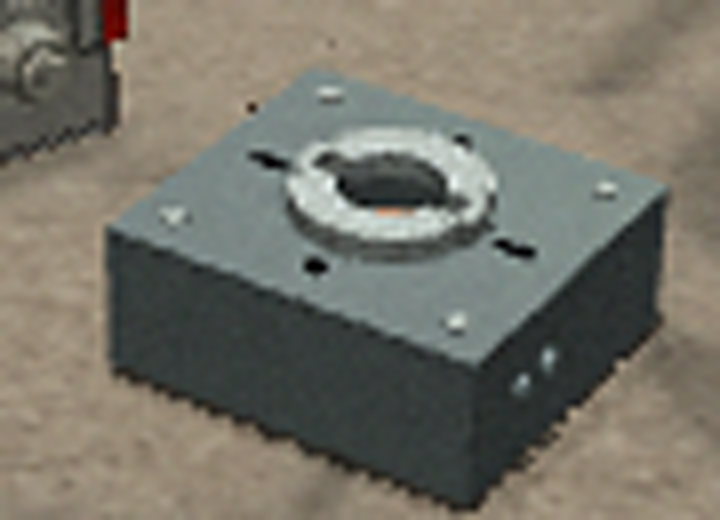

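View pics/s_fit.png

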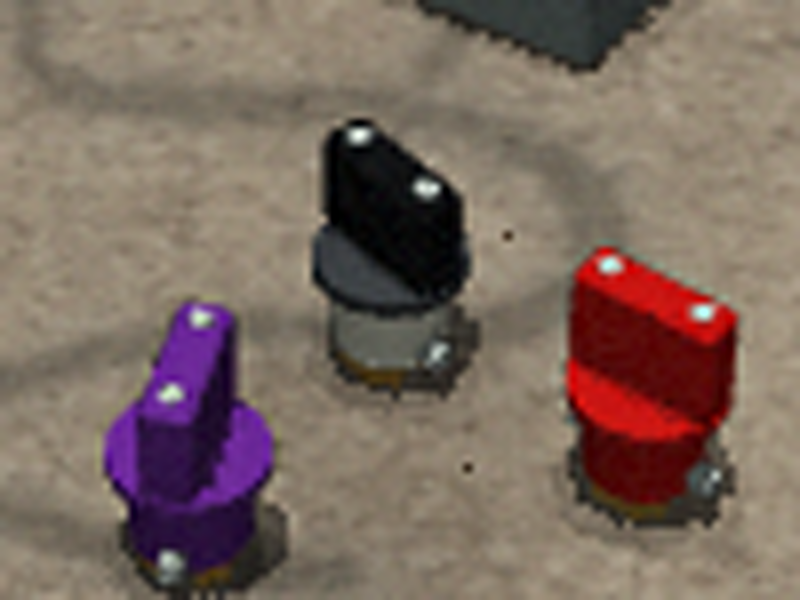

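```bash
cat > h.py <<'E'
import numpy as np
from bench import robot
C={"scene":(53.29119035372506,281.47189955414507,213.52695452778997,[[-0.6415,-0.7671,-0.0029,474.8213],[-0.4544,0.383,-0.8043,226.1505],[0.6181,-0.5146,-0.5942,666.0863]]),}
def cam(n):
    d=robot.get_image(n); return d
def px2w(d,uv,z):
    f=210/np.tan(np.radians(d["vertical_fov"]/2)); V=np.array(d["view"]); R=V[:3,:3];t=V[:3,3]
    uv=np.atleast_2d(uv).astype(float)
    r=np.c_[(uv[:,0]-d["cx"])/f,(uv[:,1]-d["cy"])/f,np.ones(len(uv))]@R
    o=-R.T@t
    return (o+r*((z-o[2])/r[:,2])[:,None])[:,:2]
def w2px(d,P):
    f=210/np.tan(np.radians(d["vertical_fov"]/2)); V=np.array(d["view"]); 
    p=np.atleast_2d(P)@V[:3,:3].T+V[:3,3]
    return np.c_[p[:,0]/p[:,2]*f+d["cx"],p[:,1]/p[:,2]*f+d["cy"]]
def un(c,x0,y0,f): return (np.array(c,float)+.5)/f-.5+np.array([x0,y0])
E
python3 - <<'E'
from h import *
T=cam("top");S=cam("scene")
def show(n,d,c,x0,y0,f,z):
    p=px2w(d,un(c,x0,y0,f),z); print(n,np.round(p,1).tolist(),"mean",np.round(p.mean(0),1)); return p
ang=lambda v:np.degrees(np.arctan2(v[1],v[0]))
a=(325,145,6);b=(260,160,8)
for d,k,L in((T,a,dict(screw=[(120,177),(353,116),(433,378),(198,440)],stud=[(388,249),(163,308)],mark=[(240,163),(312,394)])),
 (S,b,dict(corner=[(315,70),(667,187),(478,365),(107,230)],screw=[(330,94),(605,190),(456,322),(174,214)],stud=[(462,140),(315,265)],mark=[(268,159),(515,247)]))):
    for n,c in L.items():
        p=show(n,d,c,*k,52.5)
        print("  ang",ang(p[0]-p[1]), [round(float(np.linalg.norm(p[i]-p[i-1])),1) for i in range(len(p))])
show("collar",T,[(279,274)],*a,60)
for d,c,k in((T,[(361,118),(357,196)],(235,225,6)),(S,[(359,135),(427,187)],(245,215,8))):
    p=show("fit",d,c,*k,63); print(ang(p[0]-p[1]),np.linalg.norm(p[0]-p[1]))
E
```

```text
screw [[623.8, 97.7], [646.1, 16.5], [553.6, -8.4], [531.6, 72.1]] mean [588.8  44.4]
  ang 105.33216580375374 [95.8, 84.2, 95.8, 83.5]
stud [[598.7, 5.7], [577.5, 83.4]] mean [588.1  44.5]
  ang -74.70155628352245 [80.6, 80.6]
mark [[629.0, 56.0], [547.8, 32.9]] mean [588.4  44.5]
  ang 15.87378350700091 [84.5, 84.5]
corner [[660.2, 10.3], [543.1, -23.5], [513.7, 81.9], [631.1, 116.7]] mean [587.   46.3]
  ang 16.07771843496941 [110.3, 121.9, 109.4, 122.4]
screw [[646.4, 16.4], [553.7, -8.4], [532.5, 72.2], [625.2, 96.5]] mean [589.4  44.2]
  ang 14.987691689557405 [82.8, 96.0, 83.3, 95.8]
stud [[600.9, 4.2], [578.9, 83.0]] mean [589.9  43.6]
  ang -74.39696968231513 [81.8, 81.8]
mark [[630.3, 55.7], [549.0, 33.1]] mean [589.6  44.4]
  ang 15.534785632753412 [84.4, 84.4]
collar [[588.1, 44.6]] mean [588.1  44.6]
fit [[475.5, 200.4], [449.4, 201.5]] mean [462.5 200.9]
-2.4394580129433465 26.082596648692007
fit [[477.0, 199.5], [451.4, 200.0]] mean [464.2 199.7]
-1.0899596916475895 25.590874499028146
```

```bash
python3 - <<'E'
from h import *
T=cam("top");S=cam("scene")
for uv in [(505,265),(520,215),(535,345),(505,180),(302,289),(256,263)]:
    print(uv,[np.round(px2w(T,[uv],z)[0]).tolist() for z in (0,100,200,300)])
for uv in [(487,72),(415,165),(500,185),(425,70),(285,65)]:
    print("S",uv,[np.round(px2w(S,[uv],z)[0]).tolist() for z in (0,100,200,300)])
E
```

```text
(505, 265) [[441.0, -245.0], [437.0, -197.0], [433.0, -149.0], [429.0, -101.0]]
(520, 215) [[548.0, -285.0], [533.0, -232.0], [517.0, -180.0], [501.0, -128.0]]
(535, 345) [[278.0, -295.0], [292.0, -241.0], [306.0, -188.0], [320.0, -135.0]]
(505, 180) [[626.0, -258.0], [602.0, -209.0], [577.0, -159.0], [553.0, -110.0]]
(302, 289) [[386.0, 185.0], [388.0, 186.0], [390.0, 186.0], [392.0, 187.0]]
(256, 263) [[440.0, 284.0], [436.0, 274.0], [432.0, 264.0], [428.0, 254.0]]
S (487, 72) [[813.0, -1206.0], [672.0, -891.0], [531.0, -575.0], [389.0, -260.0]]
S (415, 165) [[533.0, -307.0], [441.0, -147.0], [348.0, 13.0], [255.0, 173.0]]
S (500, 185) [[332.0, -387.0], [274.0, -213.0], [216.0, -39.0], [158.0, 135.0]]
S (425, 70) [[1000.0, -1028.0], [827.0, -743.0], [653.0, -458.0], [480.0, -174.0]]
S (285, 65) [[1447.0, -612.0], [1196.0, -399.0], [946.0, -186.0], [695.0, 27.0]]
```

Emit:
carry_out(increments=[1, 0, 0, 5.6, 0, 0, 0, 1, 0, 0, 5.6, 0, 0, 0, 1, 0, 0, 5.6, 0, 0, 0, 0.8, 1.67, 4.71, 0, 0, 0, 0.18, 0.8, 1.67, 4.71, 0, 0, 0, 0.18, 0.8, 1.67, 4.71, 0, 0, 0, 0.18, 0.8, 1.67, 4.71, 0, 0, 0, 0.18, 0.8, 1.67, 4.71, 0, 0, 0, 0.18, 0.8, 1.67, 4.71, 0, 0, 0, 0.18, 0.8, 1.67, 4.71, 0, 0, 0, 0.18, 0.8, 1.67, 4.71, 0, 0, 0, 0.18, 0.45, 1.67, 4.71, 0, 0, 0, 0.18, 0.45, 1.67, 4.71, 0, 0, 0, 0.18, 0.45, 1.67, 4.71, 0, 0, 0, 0.18, 0.45, 1.67, 4.71, 0, 0, 0, 0.18, 0.45, 1.67, 4.71, 0, 0, 0, 0.18, 0.45, 1.67, 4.71, 0, 0, 0, 0.18, 0.45, 1.67, 4.71, 0, 0, 0, 0.18], newtons=60)

```text
clock: 2.55
ee_pos: [463.8, 201.0, 399.4]
tool_rot: [-0.694, 0.72, -0.0, 0.0]
force: [0.7, 0.2, 0.8]
gripper_width: 0.453
```

Emit:
carry_out(increments=[0.45, 0, 0, -6, 0, 0, 0, 0.45, 0, 0, -6, 0, 0, 0, 0.45, 0, 0, -6, 0, 0, 0, 0.45, 0, 0, -6, 0, 0, 0, 0.45, 0, 0, -5, 0, 0, 0, 0.45, 0, 0, 0, 0, 0, 0])

```text
clock: 3.3
ee_pos: [461.2, 197.7, 106.1]
tool_rot: [-0.691, 0.723, 0.001, -0.004]
force: [0.3, 0.8, 0.8]
gripper_width: 0.445
```

```bash
cat >> h.py <<'E'
import cv2
def snap(n,name,x,y,w,h,f):
    d=robot.get_image(n); im=d["image"][:,:,::-1]
    cv2.imwrite("pics/"+name,cv2.resize(im[y:y+h,x:x+w],None,fx=f,fy=f,interpolation=cv2.INTER_CUBIC)); return d
E
python3 - <<'E'
from h import *
snap("scene","s1.png",210,120,160,180,3.3)
snap("top","t1.png",220,170,150,150,4)
E
```

```text
(no output)
```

View pics/s1.png

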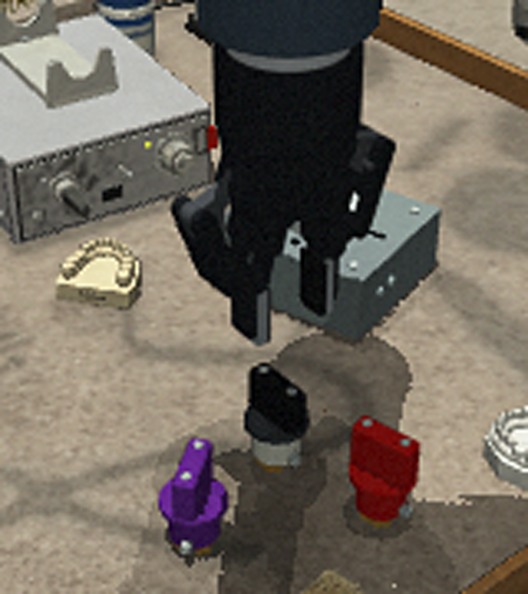

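View pics/t1.png

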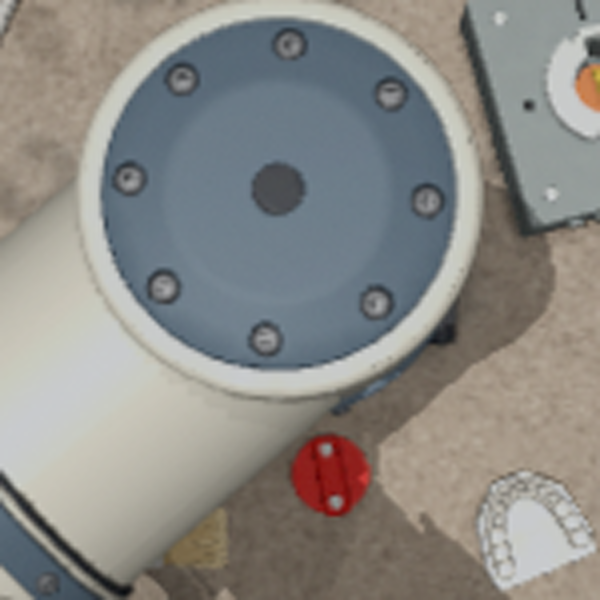

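Emit:
carry_out(increments=[0.45, 0, 0, 0, 0, 0, 0, 0.45, 0, 0, 0, 0, 0, 0])

```text
clock: 3.65
ee_pos: [464.5, 200.2, 111.1]
tool_rot: [-0.691, 0.722, -0.0, 0.002]
force: [0.3, -0.5, 0.9]
gripper_width: 0.449
```

```bash
python3 - <<'E'
from h import *
s=robot.observe();print(s["ee_pos"],s["qpos"],s["tool_rot"],s["force"])
E
```

```text
[464.54382415 200.18001312 111.14370351] [ 7.17236726e-01  2.37993116e-01 -2.30612943e-01  2.67321319e-04
 -1.09859264e+00  8.09753337e-01] [-6.91493198e-01  7.22380722e-01 -2.02195978e-04  1.79137879e-03] [ 0.3088287  -0.47388029  0.86487323]
```

Emit:
carry_out(increments=[0.45, -0.1, 0, -2, 0, 0, 0, 0.45, 0, 0, -2, 0, 0, 0, 0.45, 0, 0, -1.5, 0, 0, 0, 0.45, 0, 0, -1, 0, 0, 0, 0.45, 0, 0, -0.7, 0, 0, 0, 0.45, 0, 0, 0, 0, 0, 0, 0.45, 0, 0, 0, 0, 0, 0])

```text
clock: 4.53
ee_pos: [463.0, 199.7, 37.8]
tool_rot: [-0.691, 0.722, -0.0, 0.001]
force: [-0.5, -0.0, 0.9]
gripper_width: 0.451
```

```bash
python3 - <<'E'
from h import *
s=robot.observe();print(s["ee_pos"],s["tool_rot"],s["force"])
snap("scene","s2.png",230,170,120,110,6)
E
```

```text
[462.95609984 199.70545988  37.83021625] [-6.91499567e-01  7.22376691e-01 -9.90815671e-05  5.04689940e-04] [-0.48228991 -0.01636468  0.91129903]
```

View pics/s2.png

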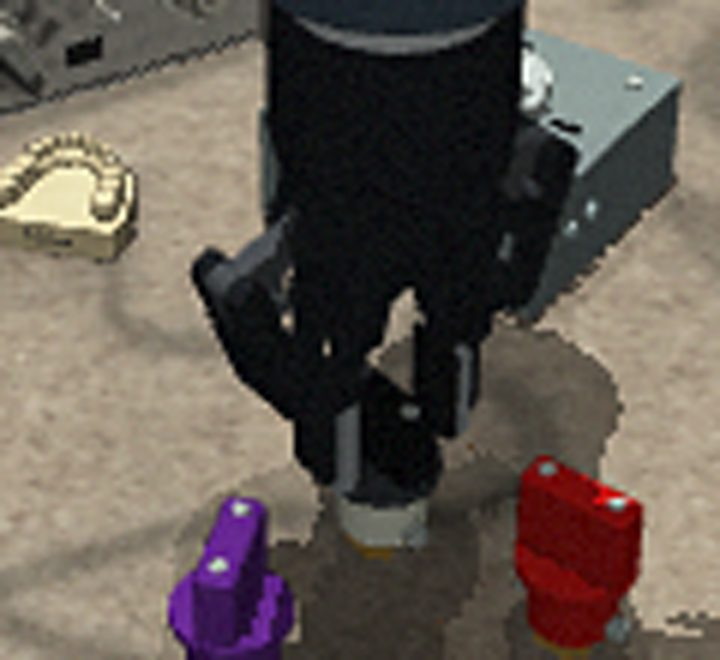

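Emit:
carry_out(increments=[0.3, 0, 0, 0, 0, 0, 0, 0.1, 0, 0, 0, 0, 0, 0, 0.05, 0, 0, 0, 0, 0, 0, 0.05, 0, 0, 0, 0, 0, 0, 0.05, 0, 0, 0, 0, 0, 0], newtons=60)

```text
clock: 5.2
ee_pos: [462.9, 199.7, 37.7]
tool_rot: [-0.692, 0.722, -0.0, 0.0]
force: [-0.4, 0.6, 3.5]
gripper_width: 0.152
```

```bash
python3 - <<'E'
from h import *
s=robot.observe();print(s["ee_pos"],s["tool_rot"],s["force"],s["gripper_width"])
snap("scene","s3.png",230,170,120,110,6)
E
```

```text
[462.9198225  199.6535928   37.67301186] [-6.91528728e-01  7.22348828e-01 -1.35068263e-04  4.13296263e-04] [-0.41104219  0.60372726  3.46219046] 0.15241364439228108
```

View pics/s3.png

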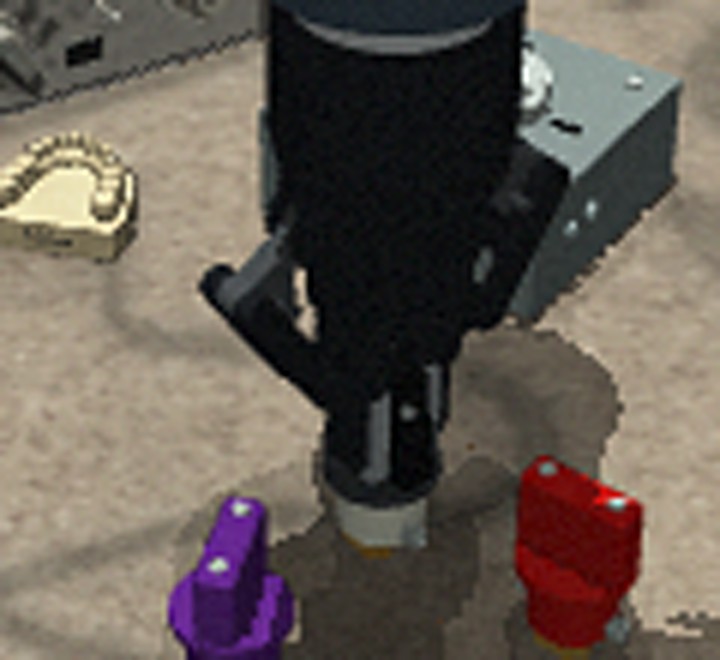

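Emit:
carry_out(increments=[0.05, 0, 0, 2, 0, 0, 0, 0.05, 0, 0, 4, 0, 0, 0, 0.05, 0, 0, 4, 0, 0, 0, 0.05, 0, 0, 2, 0, 0, 0, 0.05, 1.8, -2.2, 0, 0, 0, 0.045, 0.05, 1.8, -2.2, 0, 0, 0, 0.045, 0.05, 1.8, -2.2, 0, 0, 0, 0.045, 0.05, 1.8, -2.2, 0, 0, 0, 0.045, 0.05, 1.8, -2.2, 0, 0, 0, 0.045, 0.05, 1.8, -2.2, 0, 0, 0, 0.045, 0.05, 1.75, -2.3, 0, 0, 0, 0.042, 0.05, 0, 0, -2, 0, 0, 0, 0.05, 0, 0, 0, 0, 0, 0, 0.05, 0, 0, 0, 0, 0, 0, 0.05, 0, 0, 0, 0, 0, 0])

```text
clock: 7.12
ee_pos: [588.3, 44.8, 138.1]
tool_rot: [0.795, -0.606, 0.0, -0.0]
force: [0.2, 0.0, -0.0]
gripper_width: 0.151
```

```bash
python3 - <<'E'
from h import *
s=robot.observe();print(s["ee_pos"],s["tool_rot"],s["force"],s["gripper_width"])
snap("scene","s4.png",250,100,100,130,4.6)
snap("top","t4.png",300,110,150,150,4)
E
```

```text
[588.31515127  44.84225653 138.06135938] [ 7.95482141e-01 -6.05976750e-01  3.92362409e-04 -4.33557470e-04] [ 0.18201149  0.00716487 -0.0489103 ] 0.1509747078643095
```

View pics/s4.png

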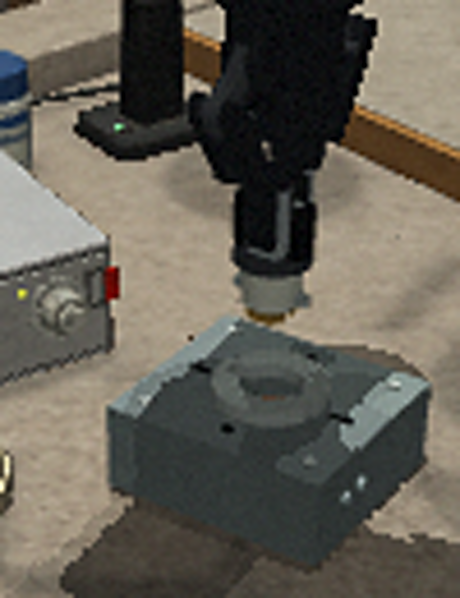

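View pics/t4.png

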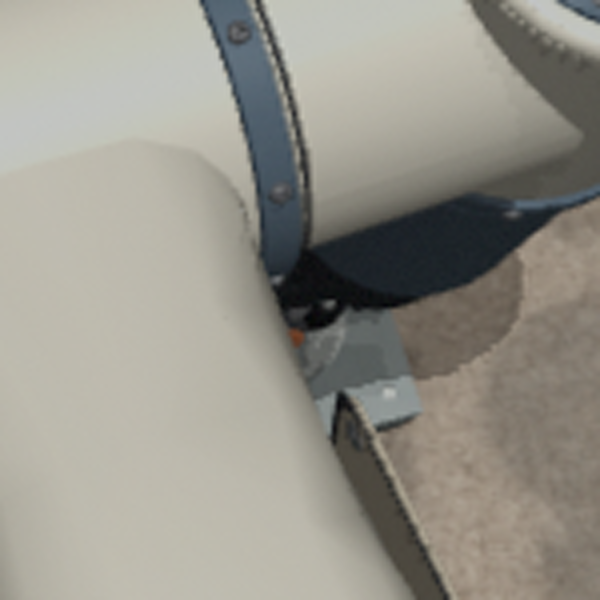

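```bash
cat >> h.py <<'E'
def overlay(name,c,U,a,x,y,w,h,f,bare=False):
    d=robot.get_image("scene"); im=np.ascontiguousarray(d["image"][:,:,::-1])
    raw=cv2.resize(im[y:y+h,x:x+w],None,fx=f,fy=f,interpolation=cv2.INTER_CUBIC); im=raw.copy()
    th=np.linspace(0,2*np.pi,60)
    ca,sa=np.cos(a),np.sin(a)
    def dr(P,col):
        p=(w2px(d,P)-[x,y]+.5)*f-.5
        cv2.polylines(im,[np.round(p*8).astype(np.int32)],True,col,1,cv2.LINE_AA,3)
    circ=lambda r,z,cc=c:np.c_[cc[0]+r*np.cos(th),cc[1]+r*np.sin(th),np.full(60,z)]
    dr(circ(12.5,U),(0,255,0));dr(circ(15,U+30),(0,255,0));dr(circ(20,U+30),(0,255,255));dr(circ(20,U+35),(0,255,255));dr(circ(15,U+9),(0,255,0))
    for s in(1,-1):
        q=[(s*21,-3,10),(s*21,3,10),(s*21,3,16),(s*21,-3,16)]
        dr(np.array([(c[0]+X*ca-Y*sa,c[1]+X*sa+Y*ca,U+Z) for X,Y,Z in q]),(0,0,255))
    T=(588.8,44.3)
    dr(circ(16.25,60,T),(255,0,0)); 
    cv2.imwrite("pics/"+name,np.hstack([raw,im]))
E
python3 - <<'E'
from h import *
s=robot.observe();p=s["ee_pos"]
overlay("o4.png",p[:2],p[2]-37.7,np.radians(15.4),282,140,62,66,6.4)
E
```

```text
(no output)
```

View pics/o4.png

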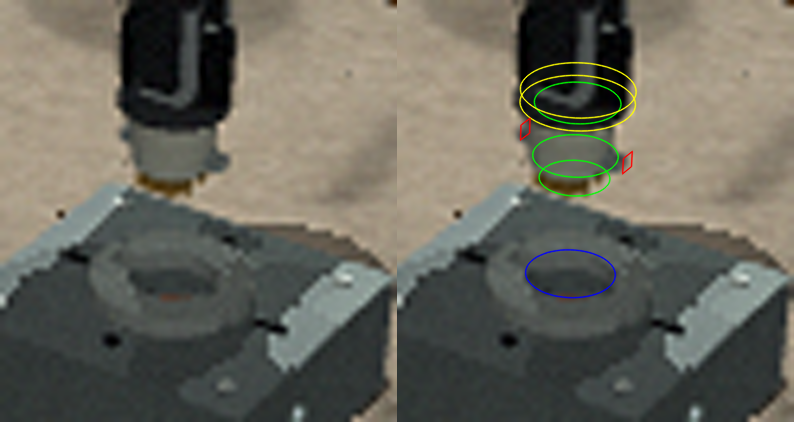

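Emit:
carry_out(increments=[0.05, 0, -0.1, -1, 0, 0, 0, 0.05, 0, 0, -1.5, 0, 0, 0, 0.05, 0, 0, -1, 0, 0, 0, 0.05, 0, 0, -0.5, 0, 0, 0, 0.05, 0, 0, 0, 0, 0, 0, 0.05, 0, 0, 0, 0, 0, 0, 0.05, 0, 0, 0, 0, 0, 0])

```text
clock: 8.15
ee_pos: [588.4, 43.5, 97.8]
tool_rot: [0.795, -0.606, 0.0, -0.0]
force: [-0.2, 0.3, -1.0]
gripper_width: 0.149
```

```bash
python3 - <<'E'
from h import *
s=robot.observe();p=s["ee_pos"];print(p,s["force"])
overlay("o5.png",p[:2],p[2]-37.7,np.radians(15.4),282,140,62,66,6.4)
E
```

```text
[588.40459312  43.52970635  97.76995177] [-0.23043056  0.26595354 -1.00710779]
```

View pics/o5.png

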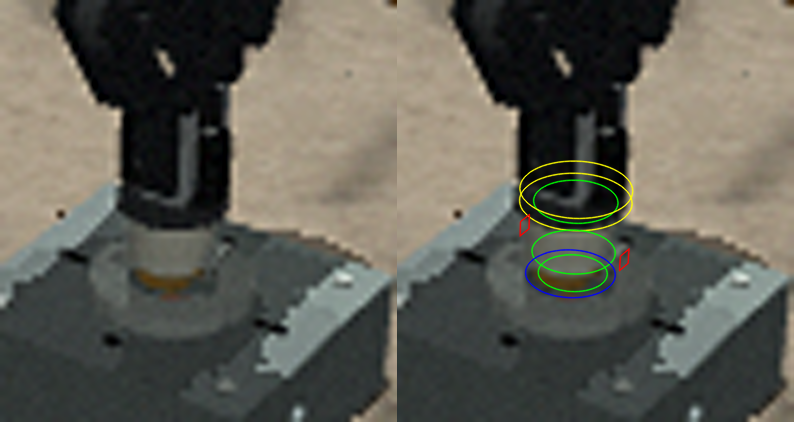

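Emit:
carry_out(increments=[0.05, 0, 0, -0.2, 0, 0, 0, 0.05, 0, 0, -0.2, 0, 0, 0, 0.05, 0, 0, -0.2, 0, 0, 0, 0.05, 0, 0, -0.2, 0, 0, 0, 0.05, 0, 0, 0, 0, 0, 0, 0.05, 0, 0, 0, 0, 0, 0])

```text
clock: 8.95
ee_pos: [588.1, 43.5, 89.3]
tool_rot: [0.795, -0.606, 0.0, -0.0]
force: [-0.7, -0.2, -0.4]
gripper_width: 0.153
```

Emit:
carry_out(increments=[0.05, 0, 0, -0.15, 0, 0, 0, 0.05, 0, 0, -0.15, 0, 0, 0, 0.05, 0, 0, 0, 0, 0, 0, 0.05, 0, 0, 0, 0, 0, 0])

```text
clock: 9.45
ee_pos: [588.1, 43.5, 86.3]
tool_rot: [0.795, -0.606, 0.0, 0.0]
force: [0.2, -0.4, -0.2]
gripper_width: 0.155
```

Emit:
carry_out(increments=[0.05, 0, 0, -0.15, 0, 0, 0, 0.05, 0, 0, -0.15, 0, 0, 0, 0.05, 0, 0, -0.15, 0, 0, 0, 0.05, 0, 0, 0, 0, 0, 0, 0.05, 0, 0, 0, 0, 0, 0])

```text
clock: 10.07
ee_pos: [588.1, 43.5, 81.8]
tool_rot: [0.795, -0.606, 0.0, 0.0]
force: [-0.9, -0.4, -0.8]
gripper_width: 0.146
```

Emit:
carry_out(increments=[0.05, 0, 0, -0.15, 0, 0, 0, 0.05, 0, 0, -0.15, 0, 0, 0, 0.05, 0, 0, -0.15, 0, 0, 0, 0.05, 0, 0, -0.15, 0, 0, 0, 0.05, 0, 0, 0, 0, 0, 0, 0.05, 0, 0, 0, 0, 0, 0])

```text
clock: 10.82
ee_pos: [588.3, 43.5, 76.0]
tool_rot: [0.795, -0.606, 0.0, -0.0]
force: [0.1, 0.2, 2.6]
gripper_width: 0.154
```

Emit:
carry_out(increments=[0.05, 0, 0, -0.15, 0, 0, 0, 0.05, 0, 0, -0.15, 0, 0, 0, 0.05, 0, 0, -0.15, 0, 0, 0, 0.05, 0, 0, 0, 0, 0, 0, 0.05, 0, 0, 0, 0, 0, 0])

```text
clock: 11.45
ee_pos: [588.3, 43.5, 71.5]
tool_rot: [0.795, -0.606, 0.0, -0.0]
force: [-0.4, 0.7, 4.3]
gripper_width: 0.15
```

```bash
python3 - <<'E'
from h import *
s=robot.observe();p=s["ee_pos"];print(p,s["force"],s["wrist_torque"],s["qpos"])
overlay("o6.png",p[:2],p[2]-37.7,np.radians(15.4),282,140,62,66,6.4)
E
```

```text
[588.25148886  43.50256439  71.4652037 ] [-0.3695166   0.71597754  4.30464574] [ 0.17056748  0.17517238 -0.03537663] [ 3.38738225e-01  4.26698712e-01 -6.34120153e-02  1.37301757e-04
 -1.08026955e+00  1.50029320e+00]
```

View pics/o6.png

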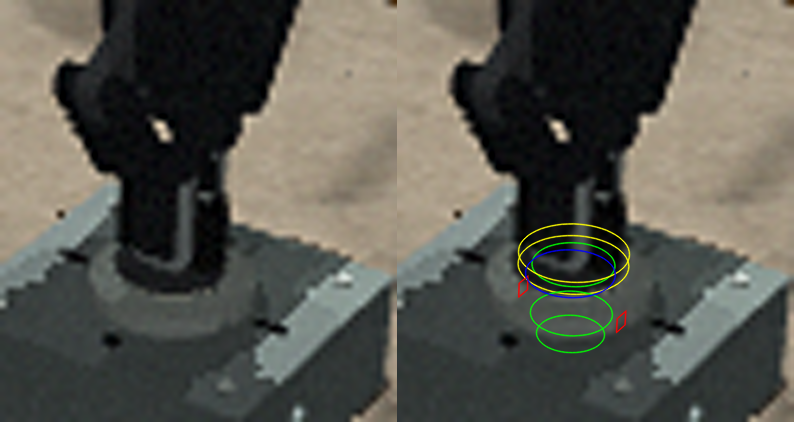

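Emit:
carry_out(increments=[0.05, 0, 0, -0.1, 0, 0, 0, 0.05, 0, 0, 0, 0, 0, -0.06, 0.05, 0, 0, 0, 0, 0, -0.08, 0.05, 0, 0, 0, 0, 0, -0.08, 0.05, 0, 0, 0, 0, 0, -0.08, 0.05, 0, 0, 0, 0, 0, 0, 0.05, 0, 0, 0, 0, 0, 0], newtons=80)

```text
clock: 12.38
ee_pos: [588.5, 43.5, 70.5]
tool_rot: [-0.696, 0.718, -0.0, 0.0]
force: [1.5, 0.3, 4.4]
gripper_width: 0.147
```

```bash
python3 - <<'E'
from h import *
s=robot.observe();p=s["ee_pos"];q=s["tool_rot"];print(p,s["force"],s["wrist_torque"],np.degrees(2*np.arctan2(q[1],q[0])))
E
```

```text
[588.48944682  43.52971358  70.50168491] [1.52280072 0.29386611 4.4060101 ] [ 0.17837713 -0.37275297  0.04116167] 268.27470155320253
```

Emit:
carry_out(increments=[0.05, 0, 0, 0, 0, 0, -0.08, 0.05, 0, 0, 0, 0, 0, -0.08, 0.05, 0, 0, 0, 0, 0, -0.08, 0.05, 0, 0, 0, 0, 0, -0.08, 0.05, 0, 0, 0, 0, 0, -0.08, 0.05, 0, 0, 0, 0, 0, -0.08, 0.05, 0, 0, 0, 0, 0, -0.08, 0.05, 0, 0, 0, 0, 0, -0.08, 0.05, 0, 0, 0, 0, 0, -0.08, 0.05, 0, 0, 0, 0, 0, -0.08, 0.05, 0, 0, 0, 0, 0, -0.08, 0.05, 0, 0, 0, 0, 0, -0.08, 0.05, 0, 0, 0, 0, 0, -0.08, 0.05, 0, 0, 0, 0, 0, 0, 0.05, 0, 0, 0, 0, 0, 0])

```text
clock: 14.25
ee_pos: [589.6, 44.9, 70.9]
tool_rot: [-0.248, 0.969, 0.001, 0.002]
force: [2.7, 4.4, 5.0]
gripper_width: 0.143
```

```bash
python3 - <<'E'
from h import *
s=robot.observe();p=s["ee_pos"];q=s["tool_rot"];print(p,s["force"],s["wrist_torque"],np.degrees(2*np.arctan2(q[1],q[0])))
snap("scene","s7.png",260,110,90,110,5.4)
snap("top","t7.png",320,140,100,100,5)
E
```

```text
[589.59215247  44.93720344  70.87939321] [2.68775096 4.43458593 4.99084142] [ 1.73264445 -1.03471712  0.15053132] 208.71468171304852
```

View pics/s7.png

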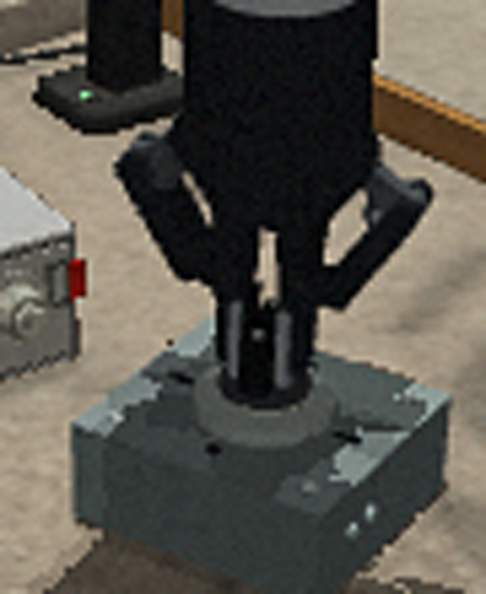

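Emit:
carry_out(increments=[0.05, 0.06, 0.1, 0, 0, 0, 0, 0.05, 0.04, 0.05, 0, 0, 0, 0, 0.05, 0, 0, 0, 0, 0, -0.06, 0.05, 0, 0, 0, 0, 0, -0.06, 0.05, 0, 0, 0, 0, 0, 0, 0.05, 0, 0, 0, 0, 0, 0])

```text
clock: 15.1
ee_pos: [589.8, 45.2, 70.6]
tool_rot: [-0.189, 0.982, 0.0, 0.001]
force: [2.8, 3.4, 4.5]
gripper_width: 0.146
```

```bash
python3 - <<'E'
from h import *
s=robot.observe();p=s["ee_pos"];q=s["tool_rot"];print(p,s["force"],s["wrist_torque"],np.degrees(2*np.arctan2(q[1],q[0])))
E
```

```text
[589.8126348   45.22199194  70.59419213] [2.77636177 3.38297132 4.45804048] [ 1.25878031 -1.61159263  0.13911824] 201.79989343251745
```

Emit:
carry_out(increments=[0.05, 0.06, 0.06, 0, 0, 0, -0.04, 0.05, 0, 0, 0, 0, 0, -0.04, 0.05, 0, 0, 0, 0, 0, -0.04, 0.05, 0, 0, 0, 0, 0, 0, 0.05, 0, 0, 0, 0, 0, 0])

```text
clock: 15.72
ee_pos: [590.1, 45.4, 70.5]
tool_rot: [-0.13, 0.992, -0.0, 0.0]
force: [4.0, 0.9, 4.2]
gripper_width: 0.142
```

```bash
python3 - <<'E'
from h import *
s=robot.observe();p=s["ee_pos"];q=s["tool_rot"];print(p,s["force"],s["wrist_torque"],np.degrees(2*np.arctan2(q[1],q[0])))
snap("scene","s8.png",275,150,70,60,10)
E
```

```text
[590.0749589   45.41290637  70.51023574] [3.95961919 0.91538608 4.20661572] [ 0.63495059 -1.77948261  0.09646897] 194.91656382577767
```

View pics/s8.png

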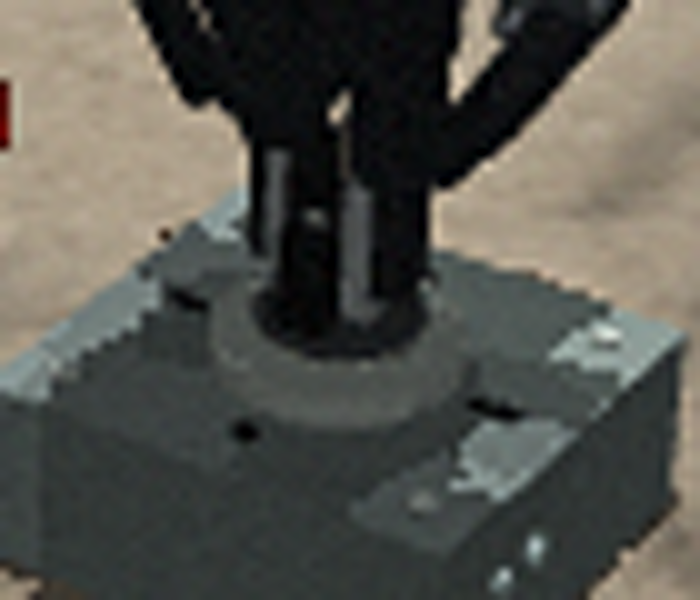

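Emit:
carry_out(increments=[0.05, 0.05, 0, 0, 0, 0, -0.03, 0.05, 0, 0, 0, 0, 0, -0.03, 0.05, 0, 0, 0, 0, 0, 0, 0.05, 0, 0, 0, 0, 0, 0])

```text
clock: 16.27
ee_pos: [590.2, 45.5, 70.3]
tool_rot: [-0.099, 0.995, -0.0, 0.0]
force: [4.6, 2.1, 4.8]
gripper_width: 0.146
```

```bash
python3 - <<'E'
from h import *
s=robot.observe();p=s["ee_pos"];q=s["tool_rot"];print(p,s["force"],s["wrist_torque"],np.degrees(2*np.arctan2(q[1],q[0])))
E
```

```text
[590.24167021  45.48899376  70.32745964] [4.57283609 2.11939599 4.82775891] [ 0.41294646 -1.68613417  0.11818334] 191.4152284337791
```

Emit:
carry_out(increments=[0.05, 0.03, 0, 0, 0, 0, -0.03, 0.05, 0, 0, 0, 0, 0, -0.03, 0.05, 0, 0, 0, 0, 0, 0, 0.05, 0, 0, 0, 0, 0, 0])

```text
clock: 16.77
ee_pos: [590.4, 45.5, 70.3]
tool_rot: [-0.07, 0.998, -0.0, -0.0]
force: [4.4, 0.9, 4.7]
gripper_width: 0.149
```

```bash
python3 - <<'E'
from h import *
for i in range(4):
    s=robot.observe();p=s["ee_pos"];q=s["tool_rot"];print(p,s["force"].round(1),s["wrist_torque"].round(3),np.degrees(2*np.arctan2(q[1],q[0])),s["qpos"][5])
    snap("scene","s9.png",275,150,70,60,10)
E
```

```text
[590.408832    45.52325826  70.25364822] [4.4 0.9 4.7] [ 0.384 -1.553  0.321] 187.9734347252317 -0.20162819676946875
[590.41447798  45.52353759  70.25622632] [3.9 1.1 5.2] [ 0.379 -1.527  0.282] 187.9715693327131 -0.20161251406247582
[590.40090244  45.53877882  70.23944709] [3.5 1.6 5.2] [ 0.418 -1.528  0.317] 187.97164487199933 -0.20163960840938702
[590.42252167  45.53240788  70.25937398] [2.9 0.8 4.9] [ 0.327 -1.485  0.274] 187.9671406658044 -0.20166659347127336
```

View pics/s9.png

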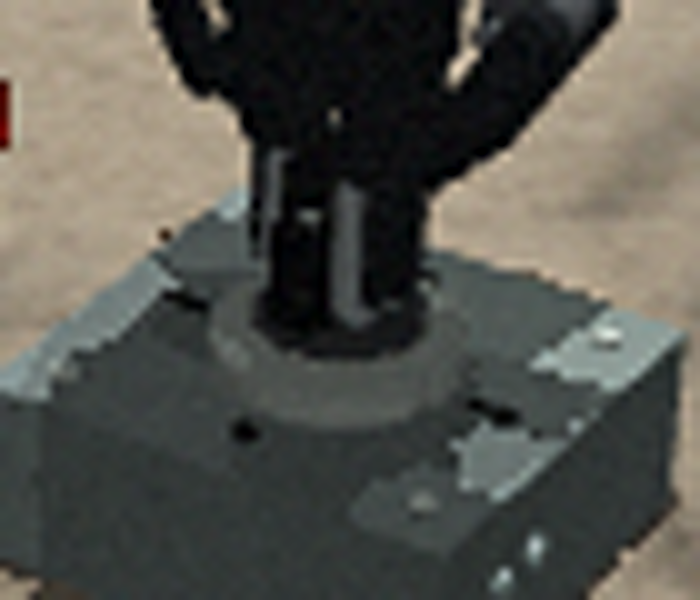

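Emit:
carry_out(increments=[0.05, 0, 0, -0.05, 0, 0, -0.02, 0.05, 0, 0, 0, 0, 0, 0, 0.05, 0, 0, 0, 0, 0, 0])

```text
clock: 17.35
ee_pos: [590.5, 45.5, 69.8]
tool_rot: [-0.06, 0.998, -0.0, -0.0]
force: [3.4, 0.5, 4.7]
gripper_width: 0.149
```

```bash
python3 - <<'E'
from h import *
for i in range(5):
    s=robot.observe();p=s["ee_pos"];q=s["tool_rot"];print(p,s["force"].round(1),s["wrist_torque"].round(3),np.degrees(2*np.arctan2(q[1],q[0])),s["gripper_width"])
    snap("scene","s10.png",210,130,190,150,4)
E
```

```text
[590.4686002   45.51551831  69.7928266 ] [3.4 0.5 4.7] [ 0.401 -1.472  0.404] 186.84131639468035 0.14856997870155852
[590.44865452  45.53536629  69.80235099] [3.3 1.7 4.8] [ 0.411 -1.468  0.347] 186.84586224107247 0.14210751502063698
[590.48014092  45.54577053  69.83944489] [4.1 0.7 4.7] [ 0.437 -1.499  0.357] 186.84480791224706 0.14416426856364845
[590.4918117   45.53492559  69.81852629] [4.1 1.  5. ] [ 0.311 -1.434  0.369] 186.8469301617521 0.1482995605878238
[590.50115469  45.53497638  69.81699304] [3.7 0.3 4.9] [ 0.369 -1.517  0.378] 186.84772177257526 0.14286937458788862
```

View pics/s10.png

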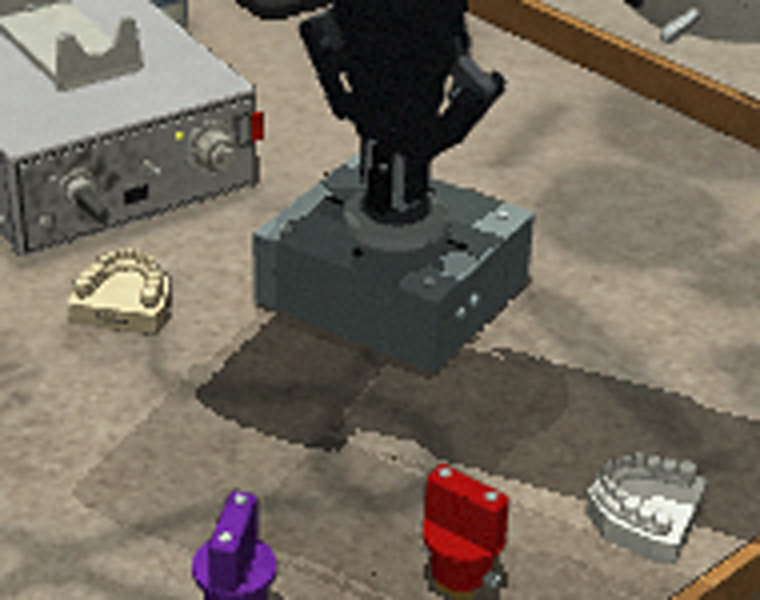

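```bash
python3 -c "
from bench import robot
print(robot.close_job()); s=robot.observe(); print(s['clock'],s['force'],s['wrist_torque'],s['ee_pos'])"
```

```text
the job is handed in; nothing more can be done
None
the job is handed in; nothing more can be done
```

I put the black bar-grip fitting into the test socket, pushed it down against the spring and turned it clockwise to the stop. I handed the job in at about 17.6 s with the fitting still gripped at 80 N.

**Turn:** The tool turned about 98.5° in all, more than the nominal 90°. The wrist torque stayed at about 0.10–0.15 N m through the turn. In the last few degrees it jumped to 0.30 and then 0.37 N m, well above the 0.13 N m return spring, so I take this as the stop. The extra angle is probably the bar twisting a little in the pads plus a small starting misalignment.

**Depth:** The tool position puts the fitting's underside about 28 mm below the collar's top. The spring force reading of about 5.7 N suggests nearer 25.5 mm. Both are past the 24 mm needed for the lugs to clear the collar, and the fitting turned freely.

**Side load:** A small side force of about 4 N remained on the tool at the end. It built up to about 5 N during the turn, and I eased it by moving the tool 2–3 mm sideways.

**Other items:** The last picture shows both casts and the purple and red look-alikes standing where they were. The plain fitting was outside that picture, but the arm never went near it after the start.

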